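# Pull-test two drawer catches and empty the drawer that gives way

### The job

Two small drawer boxes have been fitted with new child-safety catches: prove them, the left box first and then the right, by pulling each drawer straight out by its bar handle with about 12 N, kept up for about a second, and never pulling a catch that holds harder than 20 N. One catch will hold and one will give way: draw the drawer that gives way fully out and leave it open, take out the two things in it, and sort them, the spoon into the wooden cutlery tray and the mandarin into the bowl. Leave the drawer whose catch holds shut and the other things on the worktop where they are.

Things in the scene. Friction and masses are not known exactly. Their poses are not given: they have to be found in the camera images.
- box_a: low drawer box of pale wood fixed to the worktop, 190 deep (x) x 205 wide (y) x 66 high; origin at the centre of its underside, x axis pointing into the box, away from the robot, y left, z up. Its drawer slides out along the box's -x; the drawer's front, 12 thick, has its face at x = -107 when shut. The two boxes look the same; either may be the left one
- box_b: low drawer box of pale wood fixed to the worktop, 190 deep (x) x 205 wide (y) x 66 high; origin at the centre of its underside, x axis pointing into the box, away from the robot, y left, z up. Its drawer slides out along the box's -x; the drawer's front, 12 thick, has its face at x = -107 when shut. The two boxes look the same; either may be the left one
- box_a_bar (a point): middle of the bar handle on this box's drawer, moving with it; 150 before the box's origin (box -x) when shut. Brass bar 10 thick, 120 long along the box's y, axis 50 above the worktop and 43 off the front: 38 clear between bar and front, open above and below, 96 clear between its two posts
- box_b_bar (a point): middle of the bar handle on this box's drawer, moving with it; 150 before the box's origin (box -x) when shut. Brass bar 10 thick, 120 long along the box's y, axis 50 above the worktop and 43 off the front: 38 clear between bar and front, open above and below, 96 clear between its two posts
- box_a_drawer (a joint): how far the drawer of box_a is out (m), 0 = shut. A catch that holds gives only about 1 mm for each 1.5 N of pull (12 N: 8 mm) and draws the drawer shut when let go. A failed catch lets it slide out against about 2.5 N of friction to an end stop at 0.14, and it stays where left
- box_b_drawer (a joint): how far the drawer of box_b is out (m), 0 = shut. A catch that holds gives only about 1 mm for each 1.5 N of pull (12 N: 8 mm) and draws the drawer shut when let go. A failed catch lets it slide out against about 2.5 N of friction to an end stop at 0.14, and it stays where left
- spoon: short spoon with a thick wooden handle, 125 long (x), 24 wide, 20 high, 50 g; origin at the underside at half length. Handle: round, 20 thick, from x = -62 to 0; grip and balance near x = -30. Starts hidden in the drawer that gives way, along box x, right of the middle. Drawer inside: 154 (x) x 181 (y), floor 9, sides 42, front 65 above the worktop; fully out, all but its rear 15 is in the open
- mandarin: a mandarin, 61 x 60 x 50 high, 65 to 105 g; origin at the centre of its underside (turns with it if it rolls). At the start it lies out of sight in the same drawer, left of the middle
- tray: wooden cutlery tray, a plain open tray 95 (x) x 180 (y) x 30 high, walls and floor 5 thick, 0.6 kg, at the left; origin at the centre of its underside, long side along its y
- bowl: round bowl, 144 across the rim, 63 high, 0.4 kg, at the right; origin at the centre of its underside. (Right of the middle a wall cabinet hangs 400 above the worktop over all that is more than 600 ahead of the robot: keep the wrist before it)
- honey_jar: bystander: honey jar, 58 x 62 x 86 high, beyond the bowl; origin at the centre of its underside
- salt_shaker: bystander: salt shaker, 44 across, 90 high, beyond the bowl; origin at the centre of its underside
- apple: bystander: apple, 77 across, 73 high, beyond the bowl; origin at its underside
- peeler: bystander: peeler, 170 x 25 x 18, lying at the front, between boxes and robot; origin at the centre of its underside
Mind the look-alikes: they are no part of the job. What is shaped like the bowl but purple is not meant.

How it is judged:
On the way, in this order (a step that is already met when the one before it is completed fails the run):
1. the left box's drawer is tested: held at 7.5 to 20 N (5 to 13.3 mm out) for 0.7 s if its catch holds, or drawn out past 110 mm if it gives way (((y of box_a in the frame of box_b above 0 m and value of joint box_a_drawer between 0.005 and 0.0133 m) or (not (y of box_a in the frame of box_b above 0 m) and value of joint box_b_drawer above 0.11 m))), for 0.7 s.
2. then the right box's drawer is tested in the same way (((not (y of box_a in the frame of box_b above 0 m) and value of joint box_a_drawer between 0.005 and 0.0133 m) or (y of box_a in the frame of box_b above 0 m and value of joint box_b_drawer above 0.11 m))), for 0.7 s.
At the end, for the whole second after the job is handed in: The drawer whose catch gave way stands out by more than 110 mm, the other is shut (within 3 mm); the spoon's middle lies within the tray's outline and low in it (origin below 45 mm), the mandarin lies in the upright bowl (within 60 mm of its centre), and both are at rest (value of joint box_b_drawer above 0.11 m and value of joint box_a_drawer below 0.003 m and x of spoon in the frame of tray between -0.05 and 0.05 m and y of spoon in the frame of tray between -0.09 and 0.09 m and height (world z) of spoon below 0.045 m and horizontal distance between mandarin and bowl below 0.06 m and height (world z) of mandarin below 0.085 m and angle between bowl's own z axis and vertical below 0.2 rad and linear speed of each of spoon, mandarin below 0.03 m/s); the robot touches nothing.
It fails at once if a catch that holds is pulled harder than 20 N (13.3 mm out) (value of joint box_a_drawer above 0.0133 m).
It fails at once if a bystander is moved by more than 40 mm or knocked over (distance of any of honey_jar, salt_shaker, apple, peeler from where it was at the start of the episode above 0.04 m or angle between any of honey_jar, salt_shaker, peeler's own z axis and vertical above 0.6 rad).
It also fails if it takes over 72 s, if anything falls off the work surface, if the arm or the gripper's body presses on something with over 40 N, if the wrist force passes 120 N, or if a joint passes its speed limit or range.

### The arm

A 6-joint arm with a two-finger parallel gripper is mounted at the origin on a cart in front of the work surface, level with it; the furniture and walls round the work are solid. World frame = base frame: x ahead of the robot, y to its left, z up, the work surface at z = 0. Lengths are in m, angles in rad, forces in N, time in s.
With the tool pointing down it reaches from about 0.35 to 0.775 m from the base axis. Payload 7.3 kg.
Tool frame: the origin (TCP) lies on the centre line of the jaws, within the pads' length; the fingertips stand 19 mm ahead of it and the grasp point (between the pads) is the TCP (robot.nose_length is the distance from the TCP to the fingertips, in m); z points along the fingers, y is the line along which they close (so a half turn about z gives the same grasp; the last joint's range is limited). The gripper opens to 92 mm and grips with 3 to 60 N. Pads are 19 mm wide; open, the fingers measure 130 mm over their backs; the gripper's body (75 mm by 190 mm) begins 47 mm behind the grasp point.
Start: joints at [-1.42, 0.342, 1.524, -0, 1.275, -0.146], TCP at [0.154, -0.502, 0.218] pointing down, gripper open.
Joint ranges: [-2.53, 2.53], [-0.77, 2.02], [0.04, 2.7], [-1, 4.14], [0.28, 2.66], [-3.11, 3.11]. Speed limits (rad/s): [2.57, 2.57, 3.14, 3.14, 3.14, 3.14].

### API

Orientations are given as a rotation vector (axis times angle).
In Python, from plant import robot gives the robot as it stands.
- The arm moves only by the tool servo_tool, never from a script. Its argument "series" is a list of rows, each a list of 3 entries, a list of its own where there are three numbers: the shift along the tool's x, y, z scaled (see below), then the turn about the tool's z scaled (see below), then the opening, from -1 (shut) to 1 (fully open), so that 0 is half open. In form: [[[x, y, z], spin, hand], ...]. A call has 1 to 20 rows; each row shifts and turns the commanded pose from where the row before left it, along the tool's axes as they then stand; what a row does not reach is not made up. The controller multiplies each number of a shift by 50 cm and each number of a turn by 0.5 rad. A row lasts 1/12 s, in which the tool goes at most 41.7 mm and 7.16 degrees, less where a joint would pass 70% of its speed; a pose out of reach is approached as far as the arm can. A call with a number of a shift or a turn outside -1 to 1 is refused whole. A call with a gripper value outside its range is refused whole. The fingers move at their own pace and stop on an object; "newtons" is the grip in N (left out, the last holds). Time passes only in rows, so rows that do not move let the fingers close. It gives the time, the measured TCP pose, the force, the opening and the grip force at its end, in the units of the state.
- robot.get_state(): the state, without advancing time (a new reading comes with each control period).
- robot.grab_frame(name): name is "side" or "top"; returns a dict with "frame" (480x640x3 uint8, red, green, blue), "depth" (480x640 float32, m along the optical axis (not along the pixel's ray), 0 where there is no reading), "intrinsics" (3x3 intrinsics, pixels), "distortion" ([k1, k2, p1, p2, k3] as OpenCV has them; the pictures are not rectified), "R" (3x3) and "t" (3): a world point X has camera coordinates R X + t. Camera axes: x right, y down, z forward; pixel columns grow to the right and rows downward; lengths in m; the calibration is good to about 2 mm. A picture is of the moment at which its call begins.
- robot.hand_in(): hands the job in; it is judged then, once.
Trained networks look in a picture, given as the dict that the camera call returned (one of the last four; its "shot" number tells which), for a name from the list of things; names that differ only in an ending like _2 or _b are one class to them, and where a whole thing is asked for, a point or a joint stands for the part that bears it (a point fixed in the world has none). Each returns a list of dicts, best first, with "confidence" (0 to 1); they miss things now and then, are a little off and sometimes report something else, mostly with a low value. They report only what shows in the picture. A call takes as long as a camera call. They do not tell look-alikes from the thing itself.
- robot.boxes_of(picture, name): "xy" ([column, row] in pixels, amid what is visible of it).
- robot.tip_of(picture, name): "xy" ([column, row] in pixels: a listed point, or the origin of a listed thing).
The state is a dict: "t": time; "qpos": joint angles; "qd": joint speeds; "joint_efforts": joint torques, N m; "eef_pos": TCP position; "orientation": TCP orientation; "force": force on the tool from outside, world axes, zero at the start; "ft_torque": the same for the moment, N m; "width": opening from 0.0 (shut) to 1.0 (fully open); "grip_force": force on a finger pad.
Only numpy, scipy, OpenCV 4.12 (cv2) and the standard library are available. Lean on these libraries where they do the work, as an engineer would, in place of code of your own. Each camera call takes 0.05 s, during which the arm holds its last target. There are 200 camera calls.

## Working session

There is one attempt and no reset: what is moved stays moved. The work goes in short steps, Python scripts to look and compute and a tool call to move; the robot and the scene stay as the last step left them, time stands still between calls to the robot, and variables do not carry over. Pictures are saved under pics/ and viewed, at most 10 in all, crops included, and the job is handed in when it is done.

Besides the shell and the picture viewer there is one more tool, called after "Emit:" as name(argument=value, ...) on one line, values as JSON. servo_tool: Moves the arm, as the interface text tells. Its arguments: {"type":"object","properties":{"series":{"type":"array"},"newtons":{"type":"number"}},"required":["series"]}

```bash
mkdir -p pics; cat > h.py <<'E'
import numpy as np,cv2
from plant import robot
def world(p,xy,z=None,r=2):
    K=np.array(p["intrinsics"]);R=np.array(p["R"]);t=np.array(p["t"])
    n=cv2.undistortPoints(np.array([[xy]],float),K,np.array(p["distortion"],float))[0,0]
    d=np.array([n[0],n[1],1.]);c=-R.T@t;w=R.T@d
    if z is not None: return c+w*(z-c[2])/w[2]
    u,v=int(round(xy[0])),int(round(xy[1]));a=p["depth"][max(0,v-r):v+r+1,max(0,u-r):u+r+1];a=a[a>0]
    return c+w*np.median(a) if a.size else None
def save(p,n): cv2.imwrite("pics/"+n,cv2.cvtColor(p["frame"],cv2.COLOR_RGB2BGR))
E
python3 - <<'E'
from h import *
np.set_printoptions(precision=4,suppress=True)
print(robot.get_state(), robot.nose_length)
for c in("top","side"):
    p=robot.grab_frame(c);save(p,c+"0.png");print(c,-np.array(p["R"]).T@p["t"])
    for n in("box_a","box_a_bar","tray","bowl","peeler","apple","honey_jar","salt_shaker"):
        for f in("boxes_of","tip_of"):
            for d in getattr(robot,f)(p,n)[:3]:print(n,f,np.round(d["xy"]),round(d["confidence"],2),world(p,d["xy"]),world(p,d["xy"],0.05 if "bar" in n else 0))
E
```

```text
{'t': 0.0, 'qpos': array([-1.42  ,  0.3427,  1.525 , -0.    ,  1.2754, -0.146 ]), 'qd': array([ 0.0002,  0.0014,  0.0013, -0.0013, -0.0006,  0.0024]), 'joint_efforts': array([  0.0004, -43.1247, -24.4223,   0.0718,   0.0559,  -0.0001]), 'eef_pos': array([ 0.1535, -0.5016,  0.2176]), 'orientation': array([-3.1056, -0.4642,  0.0001]), 'force': array([ 0.8431, -0.1524, -0.3898]), 'ft_torque': array([ 0.0306, -0.0309,  0.0061]), 'grip_force': 0.0, 'width': 1.0028210392531263} 0.019
top [-0.0725 -0.2816  1.5081]
box_a boxes_of [280. 162.] 0.6 [0.6638 0.1476 0.0656] [0.6973 0.1671 0.    ]
box_a tip_of [281. 167.] 0.97 [0.6509 0.1392 0.066 ] [0.684  0.1585 0.    ]
box_a tip_of [364. 195.] 0.68 [ 0.6575 -0.0937  0.0634] [ 0.6895 -0.0855  0.    ]
box_a_bar boxes_of [262. 195.] 0.93 [0.5771 0.1671 0.0153] [0.562  0.1566 0.05  ]
box_a_bar tip_of [254. 203.] 0.78 [0.5316 0.1659 0.0498] [0.5315 0.1659 0.05  ]
box_a_bar tip_of [356. 305.] 0.16 [ 0.3867 -0.1785  0.0128] [ 0.3753 -0.181   0.05  ]
tray boxes_of [161. 233.] 0.65 [0.3778 0.3676 0.005 ] [0.3793 0.3697 0.    ]
tray tip_of [161. 235.] 0.7
[... 2248 characters left out ...]
 0.3988 -0.2101  0.    ]
peeler tip_of [392. 252.] 0.53 [ 0.3863 -0.1747  0.009 ] [ 0.3891 -0.1801  0.    ]
apple boxes_of [384. 175.] 0.97 [ 0.5661 -0.3714  0.0532] [ 0.5894 -0.4112  0.    ]
apple tip_of [243. 268.] 0.72 [0.6602 0.175  0.0657] [0.6936 0.1504 0.    ]
apple tip_of [383. 181.] 0.7 [ 0.5642 -0.3677  0.0292] [ 0.5768 -0.3892  0.    ]
honey_jar boxes_of [357. 165.] 0.95 [ 0.65   -0.3364  0.072 ] [ 0.6862 -0.3892 -0.    ]
honey_jar tip_of [358. 173.] 0.68 [ 0.6454 -0.3387  0.0334] [ 0.6616 -0.3627  0.    ]
salt_shaker boxes_of [376. 151.] 0.61 [ 0.6461 -0.4359  0.0581] [ 0.6749 -0.4822  0.    ]
salt_shaker tip_of [372. 160.] 0.74 [ 0.6569 -0.4288  0.0115] [ 0.6625 -0.4376  0.    ]
```

View pics/top0.png

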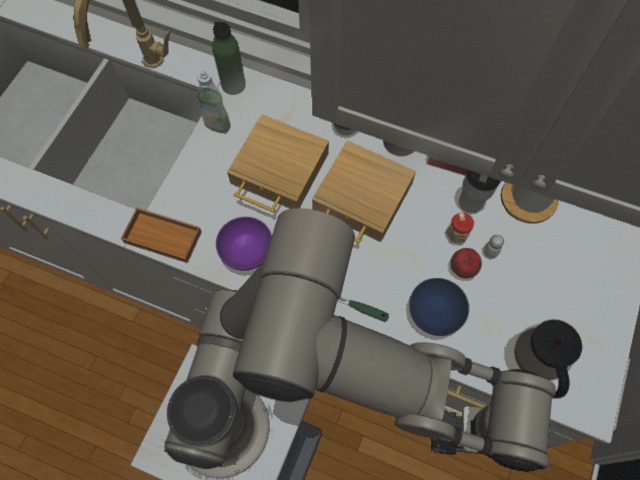

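View pics/side0.png

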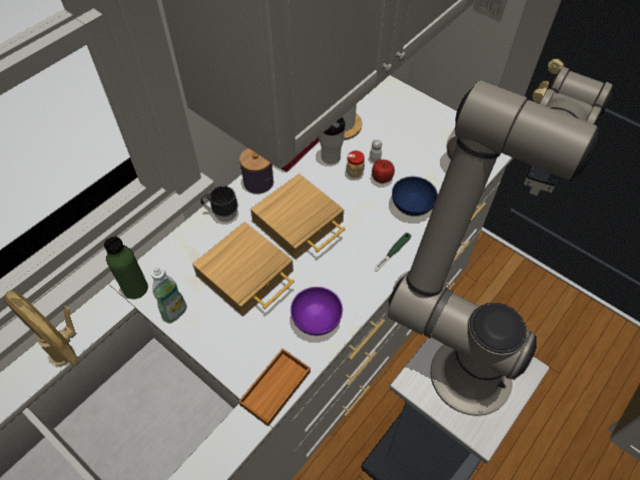

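The two boxes stand side by side: left at (280,162) and right at (364,190) in the top picture. The purple look-alike bowl is at (245,243), the blue bowl at (438,306), the tray at (161,235) and the peeler at (366,308). Next I'll fit the poses from depth.

```bash
cat >> h.py <<'E'
def cloud(p):
    K=np.array(p["intrinsics"]);R=np.array(p["R"]);t=np.array(p["t"])
    v,u=np.mgrid[0:480,0:640];n=cv2.undistortPoints(np.stack([u.ravel(),v.ravel()],1)[:,None].astype(float),K,np.array(p["distortion"],float))[:,0]
    z=p["depth"].ravel();X=np.c_[n*z[:,None],z]
    W=(X-t)@R;W[z==0]=np.nan
    return W,p["frame"].reshape(-1,3).astype(int)
def sel(W,lo,hi): return np.all((W>lo)&(W<hi),1)
E
python3 - <<'E'
from h import *
np.set_printoptions(precision=4,suppress=True)
for c in("top","side"):
    p=robot.grab_frame(c);W,C=cloud(p)
    for nm,lo,hi in(("L",(.5,.03,.058),(.8,.3,.075)),("R",(.5,-.25,.058),(.8,.03,.075))):
        m=sel(W,lo,hi)
        k=m.reshape(480,640).astype(np.uint8);nl,lab,st,ce=cv2.connectedComponentsWithStats(k)
        i=1+st[1:,4].argmax();P=W[(lab==i).ravel()]
        r=cv2.minAreaRect(P[:,:2].astype(np.float32));print(c,nm,len(P),P[:,2].mean(),r)
    # brass bars
    b=(C[:,0]-C[:,2]>60)
    for nm,lo,hi in(("L",(.48,.08,.043),(.6,.26,.062)),("R",(.45,-.2,.043),(.6,.05,.062))):
        P=W[sel(W,lo,hi)&b]
        if len(P)>5: print("bar",nm,len(P),cv2.minAreaRect(P[:,:2].astype(np.float32)))
    for nm,lo,hi in(("tray",(.28,.25,.02),(.46,.48,.04)),("blue",(.35,-.47,.05),(.55,-.27,.075)),("purple",(.3,.04,.05),(.5,.23,.075)),("peel",(.3,-.3,.006),(.46,-.1,.03))):
        P=W[sel(W,lo,hi)]
        if len(P)>5: print(nm,len(P),cv2.minAreaRect(P[:,:2].astype(np.float32)),cv2.minEnclosingCircle(P[:,:2].astype(np.float32)),P[:,2].max())
E
```

```text
top L 4959 0.06498046789378252 ((0.6774258613586426, 0.160163015127182), (0.2082473486661911, 0.2093713879585266), 87.74954223632812)
top R 5250 0.06496481972018356 ((0.6820147037506104, -0.08232168853282928), (0.20617157220840454, 0.20766668021678925), 84.79182434082031)
bar L 267 ((0.5631770491600037, 0.16985514760017395), (0.07273150235414505, 0.17902594804763794), 0.04661428555846214)
bar R 139 ((0.5653493404388428, -0.07399816811084747), (0.06882187724113464, 0.19991540908813477), 0.11034197360277176)
tray 545 ((0.37074390053749084, 0.35888445377349854), (0.0991859883069992, 0.18394804000854492), 3.7479898929595947) ((0.3703225255012512, 0.3583148717880249), 0.10105486959218979) 0.039560289587665325
blue 506 ((0.4488976001739502, -0.370286226272583), (0.14307905733585358, 0.15386928617954254), 30.81785011291504) ((0.46250683069229126, -0.3744671046733856), 0.09092100709676743) 0.06943955146950563
purple 396 ((0.416159063577652, 0.1444869041442871), (0.1463984102010727, 0.1346706748008728), 9.833427429199219) ((0.4178333878517151, 0.14163747429847717), 0.07477641850709915) 0.0705
[... 837 characters left out ...]
89673) ((0.3724701702594757, 0.3609519600868225), 0.10077905654907227) 0.03910081085322063
blue 296 ((0.44886770844459534, -0.36361417174339294), (0.14766377210617065, 0.14906391501426697), 29.77950096130371) ((0.46148526668548584, -0.37298816442489624), 0.09052491188049316) 0.06892836894942879
purple 378 ((0.4185807704925537, 0.14038929343223572), (0.1446838676929474, 0.14314988255500793), 80.24957275390625) ((0.4182263910770416, 0.14141234755516052), 0.0758456438779831) 0.07337831589781098
peel 235 ((0.38832902908325195, -0.1952761560678482), (0.18686604499816895, 0.1348193883895874), 89.37381744384766) ((0.38869014382362366, -0.19696371257305145), 0.11109386384487152) 0.024581502026243648
```

```bash
cat >> h.py <<'E'
from scipy.spatial.transform import Rotation as Ro
def plan(target,ydeg=None):
    """tool-frame shift (scaled, total), rows needed at 38 mm; spin (scaled total) to bring tool y to world angle ydeg (mod 180)"""
    s=robot.get_state();R=Ro.from_rotvec(s["orientation"]).as_matrix()
    d=R.T@(np.array(target)-s["eef_pos"]);ya=np.degrees(np.arctan2(R[1,1],R[0,1]))
    o={"t":round(s["t"],2),"pos":s["eef_pos"].round(4),"shift":(d/.5).round(4),"rows":int(np.ceil(np.linalg.norm(d)/.04)),"yang":ya.round(2),"tilt":np.degrees(np.arccos(-R[2,2])).round(2),"j6":s["qpos"][5].round(2)}
    if ydeg is not None:
        a=(ydeg-ya+90)%180-90;o["spin"]=round(-np.radians(a)/.5,3)
    print(o);return o
E
python3 -c "
from h import *
plan([.5315,.186,.2],-2.25)"
```

```text
{'t': 1.8, 'pos': array([ 0.1536, -0.5021,  0.2182]), 'shift': array([ 1.1253, -1.095 ,  0.0364]), 'rows': 20, 'yang': np.float64(-73.0), 'tilt': np.float64(0.01), 'j6': np.float64(-0.15), 'spin': np.float64(-2.47)}
```

Emit:
servo_tool(series=[[[0.0563,-0.0548,0.0018],0,-0.4],[[0.0563,-0.0548,0.0018],0,-0.4],[[0.0563,-0.0548,0.0018],0,-0.4],[[0.0563,-0.0548,0.0018],0,-0.4],[[0.0563,-0.0548,0.0018],0,-0.4],[[0.0563,-0.0548,0.0018],0,-0.4],[[0.0563,-0.0548,0.0018],0,-0.4],[[0.0563,-0.0548,0.0018],0,-0.4],[[0.0563,-0.0548,0.0018],0,-0.4],[[0.0563,-0.0548,0.0018],0,-0.4],[[0.0563,-0.0548,0.0018],0,-0.4],[[0.0563,-0.0548,0.0018],0,-0.4],[[0.0563,-0.0548,0.0018],0,-0.4],[[0.0563,-0.0548,0.0018],0,-0.4],[[0.0563,-0.0548,0.0018],0,-0.4],[[0.0563,-0.0548,0.0018],0,-0.4],[[0.0563,-0.0548,0.0018],0,-0.4],[[0.0563,-0.0548,0.0018],0,-0.4],[[0.0563,-0.0548,0.0018],0,-0.4],[[0.0563,-0.0548,0.0018],0,-0.4]])

```text
t: 3.47
eef_pos: [0.5322, 0.1887, 0.2001]
orientation: [3.107, 0.465, 0.0]
force: [0.9, -0.5, -0.1]
width: 0.299
grip_force: 0.0
```

Emit:
servo_tool(series=[[[0,0,0],-0.247,-0.4],[[0,0,0],-0.247,-0.4],[[0,0,0],-0.247,-0.4],[[0,0,0],-0.247,-0.4],[[0,0,0],-0.247,-0.4],[[0,0,0],-0.247,-0.4],[[0,0,0],-0.247,-0.4],[[0,0,0],-0.247,-0.4],[[0,0,0],-0.247,-0.4],[[0,0,0],-0.247,-0.4],[[0,0,0],0,-0.4]])

```text
t: 4.38
eef_pos: [0.5317, 0.1866, 0.2001]
orientation: [2.259, 2.183, -0.0]
force: [-0.3, -1.0, 0.3]
width: 0.299
grip_force: 0.0
```

```bash
python3 -c "
from h import *
np.set_printoptions(precision=4,suppress=True)
# bar fits in box frames
for c in('top','side'):
    p=robot.grab_frame(c);W,C=cloud(p)
    for nm,o,y in(('L',(.683,.160),-2.25),('R',(.6886,-.0831),-5.4)):
        a=np.radians(y);X=(W[:,:2]-o)@np.array([[np.cos(a),-np.sin(a)],[np.sin(a),np.cos(a)]])
        m=(W[:,2]>.046)&(W[:,2]<.06)&(X[:,0]>-.18)&(X[:,0]<-.125)&(abs(X[:,1])<.08);P=X[m]
        if m.sum()>4: print(c,nm,m.sum(),np.median(P,0),P.min(0),P.max(0),np.polyfit(P[:,1],P[:,0],1))
    save(p,c+'1.png')
plan([.532,.186,.05],-2.25);print(robot.get_state()['force'])"
```

```text
top L 201 [-0.15   -0.0021] [-0.1562 -0.0596] [-0.1251  0.0602] [-0.0135 -0.1471]
top R 210 [-0.1485 -0.0012] [-0.1554 -0.06  ] [-0.1254  0.0581] [ 0.005  -0.1463]
side L 154 [-0.1498  0.0125] [-0.1557 -0.0578] [-0.1251  0.0602] [ 0.0688 -0.1488]
side R 100 [-0.149   0.0185] [-0.1551 -0.0368] [-0.1257  0.0616] [ 0.1053 -0.1495]
{'t': 4.48, 'pos': array([0.5317, 0.1866, 0.2002]), 'shift': array([-0.0012,  0.0007,  0.3004]), 'rows': 4, 'yang': np.float64(-2.46), 'tilt': np.float64(0.0), 'j6': np.float64(0.24), 'spin': np.float64(-0.007)}
[ 0.3788  0.2955 -0.1884]
```

Emit:
servo_tool(series=[[[0,0,0.06],0,-0.4],[[0,0.0005,0.06],0,-0.4],[[0,0.0005,0.06],0,-0.4],[[0,0,0.06],0,-0.4],[[0,0,0.04],0,-0.4],[[0,0,0.02],0,-0.4],[[0,0,0],0,-0.4]])

```text
t: 5.07
eef_pos: [0.5308, 0.1863, 0.048]
orientation: [-2.265, -2.173, 0.006]
force: [-0.0, -0.4, -0.6]
width: 0.298
grip_force: 0.0
```

Emit:
servo_tool(series=[[[0,0,0],0,-1],[[0,0,0],0,-1],[[0,0,0],0,-1],[[0,0,0],0,-1],[[0,0,0],0,-1]], newtons=30)

```text
t: 5.48
eef_pos: [0.5327, 0.1867, 0.0512]
orientation: [2.264, 2.177, 0.002]
force: [0.1, 0.8, -0.3]
width: 0.015
grip_force: 0.0
```

```bash
python3 -c "
from h import *
p=robot.grab_frame('side');im=cv2.cvtColor(p['frame'],cv2.COLOR_RGB2BGR)
a=cv2.resize(im[220:380,180:400],None,fx=2.5,fy=2.5)
q=robot.grab_frame('top');im=cv2.cvtColor(q['frame'],cv2.COLOR_RGB2BGR)
b=cv2.resize(im[130:290,180:300],None,fx=2,fy=2.5)
cv2.imwrite('pics/g1.png',np.hstack([a,b]));s=robot.get_state();print(s['width'],s['grip_force'],s['eef_pos'],s['force'])"
```

```text
0.0025309322962389683 0.0 [0.53243684 0.18667866 0.0507483 ] [-0.24038217  0.4213529  -0.74931794]
```

View pics/g1.png

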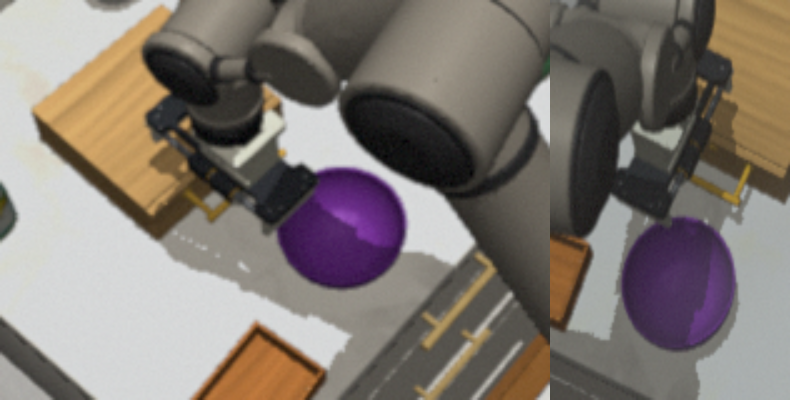

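```bash
python3 -c "
from h import *
np.set_printoptions(precision=3,suppress=True,linewidth=200)
for c in('side','top'):
    p=robot.grab_frame(c);W,C=cloud(p)
    a=np.radians(-2.25);X=(W[:,:2]-[.683,.160])@np.array([[np.cos(a),-np.sin(a)],[np.sin(a),np.cos(a)]])
    m=(X[:,0]>-.25)&(X[:,0]<-.08)&(abs(X[:,1])<.1)&(W[:,2]>.03)&(W[:,2]<.14)
    P=np.c_[X,W[:,2:],C][m];P=P[np.argsort(P[:,2])]
    q=P[(P[:,3]<90)]
    for lo in np.arange(.03,.14,.01):
        s=q[(q[:,2]>=lo)&(q[:,2]<lo+.01)]
        if len(s): print(c,'dark z',round(lo,3),len(s),s[:,:2].min(0),s[:,:2].max(0),np.median(s,0)[3:])
    b=P[(P[:,3]-P[:,5]>60)&(P[:,2]>.043)&(P[:,2]<.06)&(P[:,0]<-.135)]
    if len(b): print('bar',len(b),b[:,:3].min(0),b[:,:3].max(0),np.median(b,0)[:3])
"
```

```text
side dark z 0.03 134 [-0.249 -0.096] [-0.101  0.098] [72. 33. 83.]
side dark z 0.04 106 [-0.247 -0.099] [-0.102  0.099] [66. 29. 71.]
side dark z 0.05 92 [-0.25  -0.099] [-0.103  0.099] [65.  35.5 68.5]
side dark z 0.06 37 [-0.247 -0.094] [-0.08   0.099] [75. 57. 46.]
side dark z 0.07 4 [-0.171  0.019] [-0.161  0.033] [75.  72.5 67.5]
side dark z 0.08 1 [-0.166  0.034] [-0.166  0.034] [69. 67. 60.]
side dark z 0.09 3 [-0.172  0.023] [-0.172  0.027] [61. 58. 53.]
side dark z 0.11 2 [-0.239  0.025] [-0.238  0.036] [56.  37.  64.5]
side dark z 0.12 27 [-0.241 -0.013] [-0.09   0.056] [67. 56. 69.]
side dark z 0.13 81 [-0.242 -0.002] [-0.08   0.059] [57. 56. 52.]
bar 32 [-0.153 -0.06   0.047] [-0.138  0.059  0.059] [-0.148  0.049  0.052]
top dark z 0.03 243 [-0.25 -0.1 ] [-0.088  0.033] [64. 47. 73.]
top dark z 0.04 196 [-0.25  -0.099] [-0.104  0.035] [63. 46. 65.]
top dark z 0.05 177 [-0.249 -0.098] [-0.09  0.04] [63. 45. 60.]
top dark z 0.06 96 [-0.249 -0.099] [-0.083  0.036] [76. 59. 54.]
top dark z 0.07 4 [-0.17  0.01] [-0.165  0.022] [70.  68.5 65. ]
top dark z 0.08 2 [-0.172  0.018] [-0.172  0.019] [62.5 63.  56.5]
top dark z 0.09 1 [-0.174  0.014] [-0.174  0.014] [54. 57. 51.]
top dark z 0.12 15 [-0.241 -0.015] [-0.13   0.031] [63. 58. 64.]
top dark z 0.13 84 [-0.242 -0.017] [-0.081  0.034] [59. 58. 52.]
bar 62 [-0.155 -0.06   0.047] [-0.136  0.007  0.06 ] [-0.15  -0.039  0.054]
```

Emit:
servo_tool(series=[[[0,-0.004,0],0,-1],[[0,-0.004,0],0,-1],[[0,0,0],0,-1],[[0,0,0],0,-1]])

```text
t: 6.02
eef_pos: [0.528, 0.1868, 0.0502]
orientation: [-2.264, -2.178, 0.0]
force: [-0.9, -0.6, -0.0]
width: 0.002
grip_force: 0.0
```

```bash
python3 -c "
from h import *
np.set_printoptions(precision=3,suppress=True,linewidth=200)
out=[]
for c in('side','top'):
    p=robot.grab_frame(c);R=np.array(p['R']);t=np.array(p['t'])
    f=lambda X:cv2.projectPoints(np.array([X],float),cv2.Rodrigues(R)[0],t,np.array(p['intrinsics']),np.array(p['distortion'],float))[0][0,0]
    tip=robot.get_state()['eef_pos'];a=f(tip+[0,0,-.019]);b=f(tip);bar=f([.5338,.186,.05]);print(c,a,b,bar)
    u,v=a.round().astype(int);im=cv2.cvtColor(p['frame'],cv2.COLOR_RGB2BGR)[v-40:v+30,u-28:u+28]
    im=cv2.resize(im,None,fx=7,fy=7,interpolation=cv2.INTER_NEAREST)
    cv2.circle(im,(28*7,40*7),4,(0,0,255),-1);d=((b-a)*7).astype(int);cv2.circle(im,(28*7+int(d[0]),280+int(d[1])),4,(0,255,0),-1);out.append(im)
cv2.imwrite('pics/g2.png',np.hstack(out))"
```

```text
side [275.678 303.239] [275.286 299.984] [273.968 298.665]
top [246.714 204.721] [245.884 201.484] [247.09  199.852]
```

View pics/g2.png

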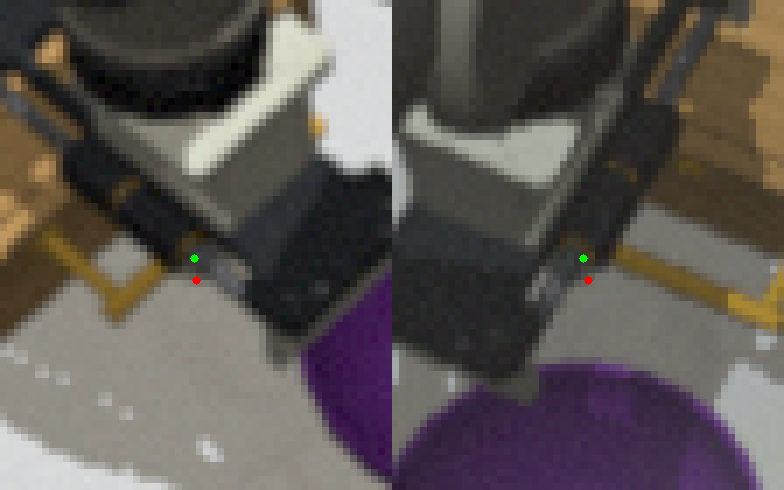

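```bash
python3 -c "
from h import *
np.set_printoptions(precision=3,suppress=True,linewidth=200)
for c,(u0,v0),us,vs in(('side',(275.7,303.2),range(272,290),range(296,310)),('top',(246.7,204.7),range(236,252),range(198,216))):
    p=robot.grab_frame(c)
    print(c,list(us))
    for v in vs: print(v,' '.join('%3d'%round(world(p,(u,v),r=0)[2]*1000) if p['depth'][v,u]>0 else ' . ' for u in us),'|',' '.join('%3d'%round(world(p,(u,v),r=0)[0]*1000) if p['depth'][v,u]>0 else ' . ' for u in us))
"
```

```text
side [272, 273, 274, 275, 276, 277, 278, 279, 280, 281, 282, 283, 284, 285, 286, 287, 288, 289]
296 148 147 142 149 139 156 164 161 168 172 167 161 162 170 168 164 166 172 | 502 501 501 496 498 489 484 483 478 475 475 475 473 468 467 466 464 459
297 151 149 146 149 135 136 158 161 164 166 165 164 166 164 167 167 163 167 | 499 498 497 494 498 495 484 481 478 475 473 472 469 468 465 463 463 459
298 148 136 143 140 140 126  98  95 162 162 165 163 164 164 160 165 166 164 | 498 502 496 496 494 497 507 506 477 475 472 470 468 466 466 462 460 458
299 140 144 142 138 138 140 144  81  77 154 158 163 164 168 166 168 168 162 | 500 496 495 494 493 490 486 510 509 476 473 469 466 463 462 459 457 457
300 137 135 137 133 138 141 137 139  68  -5 161 159 167 165 164 165 164 162 | 499 498 495 495 491 487 487 484 511 538 469 468 463 462 460 458 457 455
301 129 129  69  77 136 136 142 139 136  -2  -2 160 166 166 165 163 168 165 | 500 498 521 515 490 487 483 482 481 535 532 466 462 460 458 457 453 452
302  52  -6  66  67  77 135 136 137 142 139   0  -3 162 164 164 162 162 165 | 530 552 520 517 512 486 48
[... 2892 characters left out ...]
24 525 527 526 529 528 531 529
211 167 172 175 168 131  -2  -5  -1   6   0   2   2   4   0  -6  -4 | 448 447 447 451 466 519 521 520 519 522 522 523 524 526 530 530
212 171 170 166 167 134  -3  -2  -2  .    3  -3   1  -5  -1  -2  -2 | 444 446 448 449 462 516 517 518  .  518 521 521 525 524 525 526
213 166 171 165 158  -3   0   1  -3   1 -10   0  -7   3  -4   5   1 | 443 443 446 450 513 512 513 516 515 521 518 521 519 522 520 522
214 169 171 167 137  -3  -4  -4  -1  -2   4  -2  -4   3  -5  -3  -1 | 440 440 443 455 510 511 513 512 514 512 516 518 516 520 520 520
215 165 160 157  -2   1  -6   1  -4  -2  -5   2  -2   5   4  -3  -6 | 439 442 444 506 506 509 508 511 511 513 512 514 512 514 517 520
```

The depth readings show the fingertips ending at z≈60 mm, not 31 mm. The tool stands about 30 mm higher than reported, so it closed above the bar. I'll open, go down 30 mm more and grip again.

Emit:
servo_tool(series=[[[0,0.006,-0.01],0,-0.4],[[0,0.004,0],0,-0.4],[[0,0,0],0,-0.4],[[0,0,0.01],0,-0.4],[[0,0,0.02],0,-0.4],[[0,0,0.02],0,-0.4],[[0,0,0.018],0,-0.4],[[0,0,0],0,-0.4]])

```text
t: 6.88
eef_pos: [0.5314, 0.1861, 0.0184]
orientation: [-2.263, -2.176, 0.007]
force: [0.2, 0.2, -0.8]
width: 0.301
grip_force: 0.0
```

Emit:
servo_tool(series=[[[0,0,0],0,-1],[[0,0,0],0,-1],[[0,0,0],0,-1],[[0,0,0],0,-1],[[0,0,0],0,-1]], newtons=30)

```text
t: 7.3
eef_pos: [0.5344, 0.1866, 0.0216]
orientation: [2.263, 2.177, 0.003]
force: [4.2, -0.0, -3.1]
width: 0.096
grip_force: 30.0
```

Emit:
servo_tool(series=[[[0,-0.003,0],0,-1],[[0,-0.003,0],0,-1],[[0,-0.003,0],0,-1],[[0,0,0],0,-1],[[0,0,0],0,-1]])

```text
t: 7.72
eef_pos: [0.5311, 0.1868, 0.0216]
orientation: [2.262, 2.175, 0.007]
force: [9.4, -0.6, -6.7]
width: 0.097
grip_force: 30.0
```

Emit:
servo_tool(series=[[[0,-0.003,0],0,-1],[[0,-0.002,0],0,-1],[[0,0,0],0,-1],[[0,0,0],0,-1],[[0,0,0],0,-1]])

```text
t: 8.13
eef_pos: [0.5295, 0.1868, 0.0216]
orientation: [2.262, 2.174, 0.008]
force: [11.2, -0.8, -9.7]
width: 0.098
grip_force: 30.0
```

Emit:
servo_tool(series=[[[0,-0.001,0],0,-1],[[0,0,0],0,-1],[[0,0,0],0,-1],[[0,0,0],0,-1],[[0,0,0],0,-1],[[0,0,0],0,-1],[[0,0,0],0,-1],[[0,0,0],0,-1],[[0,0,0],0,-1],[[0,0,0],0,-1],[[0,0,0],0,-1],[[0,0,0],0,-1],[[0,0,0],0,-1],[[0,0,0],0,-1]])

```text
t: 9.3
eef_pos: [0.5292, 0.1869, 0.0217]
orientation: [2.261, 2.174, 0.009]
force: [12.3, -1.1, -9.7]
width: 0.1
grip_force: 30.0
```

```bash
python3 -c "
from h import *
np.set_printoptions(precision=4,suppress=True)
for c in('top','side'):
    p=robot.grab_frame(c);W,C=cloud(p)
    a=np.radians(-2.25);X=(W[:,:2]-(.683,.160))@np.array([[np.cos(a),-np.sin(a)],[np.sin(a),np.cos(a)]])
    m=(W[:,2]>.046)&(W[:,2]<.06)&(X[:,0]>-.18)&(X[:,0]<-.14)&(abs(X[:,1])<.055)&(C[:,0]-C[:,2]>60);print(c,m.sum(),np.median(X[m],0))
print(robot.get_state()['force'],robot.get_state()['t'])"
```

```text
top 53 [-0.1568 -0.0409]
side 25 [-0.1558  0.0491]
[12.1833 -0.1419 -9.7857] 9.4
```

Left catch holds: 12.2 N, bar about 7 mm out. I'll ease it back, let go and lift.

Emit:
servo_tool(series=[[[0,0.005,0],0,-1],[[0,0.005,0],0,-1],[[0,0.005,0],0,-1],[[0,0,0],0,-0.4],[[0,0,0],0,-0.4],[[0,0,0],0,-0.4],[[0,0,-0.03],0,-0.4],[[0,0,-0.07],0,-0.4],[[0,0,-0.07],0,-0.4],[[0,0,-0.07],0,-0.4],[[0,0,0],0,-0.4]])

```text
t: 10.32
eef_pos: [0.536, 0.1875, 0.1483]
orientation: [2.26, 2.174, 0.015]
force: [1.4, 0.1, -0.2]
width: 0.298
grip_force: 0.0
```

```bash
python3 -c "
from h import *
plan([.5393,-.069,.12],-5.4)"
```

```text
{'t': 10.32, 'pos': array([0.536 , 0.1875, 0.1483]), 'shift': array([-0.5125,  0.0259,  0.0555]), 'rows': 7, 'yang': np.float64(-2.21), 'tilt': np.float64(0.63), 'j6': np.float64(0.24), 'spin': np.float64(0.111)}
```

Emit:
servo_tool(series=[[[-0.064,0.003,0.007],0,-0.4],[[-0.064,0.003,0.007],0,-0.4],[[-0.064,0.003,0.007],0,-0.4],[[-0.064,0.003,0.007],0,-0.4],[[-0.064,0.003,0.007],0,-0.4],[[-0.064,0.003,0.007],0,-0.4],[[-0.064,0.003,0.007],0,-0.4],[[-0.064,0.004,0.007],0,-0.4],[[0,0,0],0.111,-0.4],[[0,0,0],0,-0.4]])

```text
t: 11.15
eef_pos: [0.5348, -0.0711, 0.1127]
orientation: [-2.328, -2.107, 0.001]
force: [0.1, 0.5, -0.7]
width: 0.301
grip_force: 0.0
```

```bash
python3 -c "
from h import *
plan([.5393,-.069,.02],-5.4)"
```

```text
{'t': 11.15, 'pos': array([ 0.5348, -0.0711,  0.1127]), 'shift': array([0.005 , 0.0089, 0.1854]), 'rows': 3, 'yang': np.float64(-5.7), 'tilt': np.float64(0.1), 'j6': np.float64(-0.17), 'spin': np.float64(-0.011)}
```

Emit:
servo_tool(series=[[[0.002,0.004,0],-0.01,-0.4],[[0.002,0.004,0.03],0,-0.4],[[0,0,0.05],0,-0.4],[[0,0,0.05],0,-0.4],[[0,0,0.04],0,-0.4],[[0,0,0.01],0,-0.4],[[0,0,0],0,-0.4],[[0,0,0],0,-0.4]])

```text
t: 11.82
eef_pos: [0.5403, -0.0674, 0.0239]
orientation: [2.316, 2.122, 0.001]
force: [0.7, -0.0, 0.5]
width: 0.301
grip_force: 0.0
```

Emit:
servo_tool(series=[[[0,0,0],0,-1],[[0,0,0],0,-1],[[0,0,0],0,-1],[[0,0,0],0,-1],[[0,0,0],0,-1]])

```text
t: 12.23
eef_pos: [0.5412, -0.0682, 0.0244]
orientation: [2.317, 2.118, 0.003]
force: [1.8, 1.7, 6.4]
width: 0.096
grip_force: 30.0
```

Emit:
servo_tool(series=[[[0,-0.004,0],0,-1],[[0,-0.004,0],0,-1],[[0,-0.004,0],0,-1],[[0,0,0],0,-1],[[0,0,0],0,-1]])

```text
t: 12.65
eef_pos: [0.5349, -0.0676, 0.0244]
orientation: [2.317, 2.118, 0.003]
force: [0.9, 2.3, 7.4]
width: 0.096
grip_force: 30.0
```

Emit:
servo_tool(series=[[[0,-0.015,0],0,-1],[[0,-0.02,0],0,-1],[[0,-0.02,0],0,-1],[[0,-0.02,0],0,-1],[[0,-0.02,0],0,-1],[[0,-0.02,0],0,-1],[[0,-0.02,0],0,-1],[[0,-0.02,0],0,-1],[[0,-0.02,0],0,-1],[[0,-0.02,0],0,-1],[[0,-0.02,0],0,-1],[[0,-0.02,0],0,-1],[[0,-0.01,0],0,-1],[[0,-0.008,0],0,-1],[[0,-0.006,0],0,-1],[[0,0,0],0,-1]])

```text
t: 13.98
eef_pos: [0.4053, -0.0552, 0.0243]
orientation: [2.319, 2.118, 0.003]
force: [0.8, 8.3, 14.7]
width: 0.095
grip_force: 30.0
```

Emit:
servo_tool(series=[[[0,0,0],0,-1],[[0,0,0],0,-1],[[0,0,0],0,-1],[[0,0,0],0,-1],[[0,0,0],0,-1],[[0,0,0],0,-1],[[0,0,0],0,-1],[[0,0,0],0,-0.4],[[0,0,0],0,-0.4],[[0,0,0],0,-0.4],[[0,0,-0.03],0,-0.4],[[0,0,-0.08],0,-0.4],[[0,0,-0.08],0,0],[[0,0,-0.08],0,0],[[0,0,-0.06],0,0],[[0.06,0,-0.03],0,0],[[0.08,0,0],0,0],[[0.08,0,0],0,0],[[0.08,0,0],0,0],[[0.08,0,0],0,0]])

```text
t: 15.65
eef_pos: [0.4214, 0.1347, 0.2032]
orientation: [2.319, 2.119, -0.001]
force: [2.1, 0.4, -0.1]
width: 0.497
grip_force: 0.0
```

```bash
python3 - <<'E'
from h import *
np.set_printoptions(precision=4,suppress=True)
out=[]
for c in("top","side"):
    p=robot.grab_frame(c)
    im=cv2.cvtColor(p["frame"],cv2.COLOR_RGB2BGR)
    R=np.array(p['R']);t=np.array(p['t'])
    u,v=cv2.projectPoints(np.array([[.53,-.07,.02]]),cv2.Rodrigues(R)[0],t,np.array(p['intrinsics']),np.array(p['distortion'],float))[0][0,0].round().astype(int)
    print(c,u,v);out.append(cv2.resize(im[v-80:v+80,u-60:u+60],None,fx=3,fy=3))
    for n in("spoon","mandarin","box_b_bar"):
        for f in("boxes_of","tip_of"):
            for d in getattr(robot,f)(p,n)[:2]:print(n,f,np.round(d["xy"]),round(d["confidence"],2),world(p,d["xy"]),world(p,d["xy"],0.05 if "bar" in n else .009))
cv2.imwrite("pics/d1.png",np.hstack(out));print(robot.get_state()["t"])
E
```

```text
top 337 240
spoon boxes_of [351. 239.] 0.56 [ 0.5483 -0.1011  0.0148] [ 0.5508 -0.1004  0.009 ]
spoon tip_of [350. 248.] 0.88 [ 0.5184 -0.1096  0.0254] [ 0.5249 -0.1077  0.009 ]
mandarin boxes_of [315. 231.] 0.76 [ 0.5183 -0.0142  0.0547] [ 0.5369 -0.0058  0.009 ]
mandarin tip_of [320. 236.] 0.79 [ 0.5114 -0.0295  0.0515] [ 0.5284 -0.0222  0.009 ]
box_b_bar tip_of [313. 275.] 0.57 [ 0.4067 -0.0558  0.0514] [ 0.4072 -0.0556  0.05  ]
side 333 247
spoon boxes_of [345. 242.] 0.53 [ 0.5125 -0.1051  0.0226] [ 0.5179 -0.1127  0.009 ]
spoon boxes_of [287. 216.] 0.53 [0.449  0.1961 0.5211] [ 0.7192 -0.0741  0.009 ]
spoon tip_of [340. 242.] 0.5 [ 0.5262 -0.0993  0.0161] [ 0.5291 -0.1032  0.009 ]
spoon tip_of [363. 272.] 0.17 [ 0.414  -0.0667  0.003 ] [ 0.4121 -0.0636  0.009 ]
box_b_bar boxes_of [352. 257.] 0.82 [ 0.4483 -0.0557  0.0617] [ 0.4525 -0.062   0.05  ]
box_b_bar boxes_of [269. 290.] 0.53 [0.5765 0.1631 0.0167] [0.562  0.1754 0.05  ]
box_b_bar tip_of [365. 272.] 0.88 [ 0.4093 -0.0713  0.0016] [ 0.3938 -0.046   0.05  ]
16.35
```

View pics/d1.png

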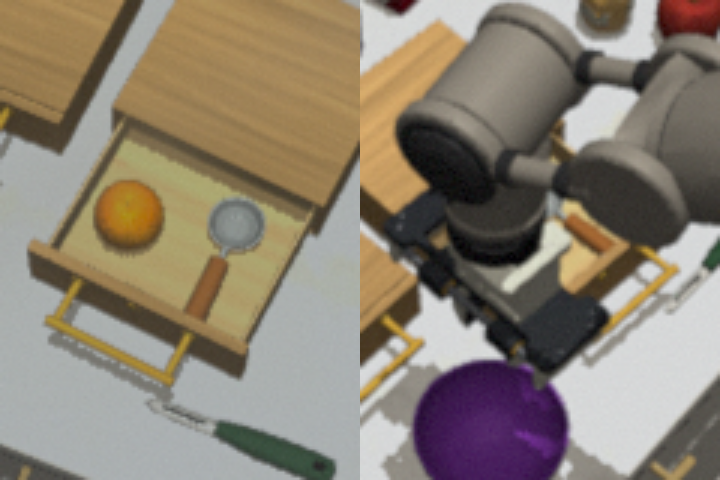

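The open drawer shows the mandarin at crop (128,215), i.e. top pixel (320,232), on the left. The spoon's head is at crop (236,225) and its handle runs to (198,318), so it points toward the front right of the middle. Next I'll fit both.

```bash
python3 - <<'E'
from h import *
np.set_printoptions(precision=4,suppress=True)
p=robot.grab_frame("top");W,C=cloud(p)
a=np.radians(-5.4);A=np.array([[np.cos(a),-np.sin(a)],[np.sin(a),np.cos(a)]]);o=np.array([.6886,-.0831])
X=(W[:,:2]-o)@A
hsv=cv2.cvtColor(p["frame"],cv2.COLOR_RGB2HSV).reshape(-1,3).astype(int)
ins=(X[:,0]>-.235)&(X[:,0]<-.09)&(abs(X[:,1])<.088)
m=ins&(hsv[:,1]>200)&(hsv[:,0]<22)&(W[:,2]>.02)&(X[:,1]>0.01)
P=W[m];c=cv2.minEnclosingCircle(P[:,:2].astype(np.float32));print("mand",m.sum(),np.median(P,0),c,P[:,2].max(),np.percentile(P[:,2],95),((c[0]-o)@A))
m=ins&(hsv[:,1]>110)&(hsv[:,0]<14)&(C[:,0]<190)&(X[:,1]<0)&(W[:,2]>.016)&(W[:,2]<.045)
P=W[m];print("handle",m.sum(),np.median(P,0),X[m].min(0),X[m].max(0),cv2.minAreaRect(P[:,:2].astype(np.float32)))
m=ins&(hsv[:,1]<60)&(X[:,1]<-.01)&(W[:,2]<.045)
P=W[m];print("head",m.sum(),np.median(P,0),X[m].min(0),X[m].max(0))
v=W[sel(W,(.42,-.2,.055),(.48,.06,.075))];print("front",cv2.minAreaRect(v[:,:2].astype(np.float32)))
print(hsv.reshape(480,640,3)[[258,262,255],[344,342,345]])
s=robot.get_state();print(s["qpos"],s["t"])
E
```

```text
mand 181 [ 0.5242 -0.0305  0.0534] ((0.5277296304702759, -0.02479371428489685), 0.025936048477888107) 0.0650030044710052 0.06137417215131199 [-0.1656  0.0429]
handle 8 [ 0.494  -0.1131  0.0252] [-0.215  -0.0496] [-0.1796 -0.0392] ((0.48784247040748596, -0.10905391722917557), (0.009947371669113636, 0.03540855273604393), 87.62519073486328)
head 293 [ 0.565  -0.1079  0.0159] [-0.1576 -0.0624] [-0.093  -0.0104]
front ((0.43973851203918457, -0.060239359736442566), (0.20372433960437775, 0.04071984067559242), 86.54671478271484)
[[ 14 161 141]
 [ 15 164 138]
 [ 14 161 139]]
[ 0.1316  0.205   1.7599 -0.0001  1.1766  0.2219] 16.4
```

```bash
python3 - <<'E'
from h import *
np.set_printoptions(precision=4,suppress=True)
p=robot.grab_frame("top");W,C=cloud(p)
a=np.radians(-5.4);A=np.array([[np.cos(a),-np.sin(a)],[np.sin(a),np.cos(a)]]);o=np.array([.6886,-.0831])
X=(W[:,:2]-o)@A
hsv=cv2.cvtColor(p["frame"],cv2.COLOR_RGB2HSV).reshape(-1,3).astype(int)
ins=(X[:,0]>-.232)&(X[:,0]<-.14)&(X[:,1]>-.075)&(X[:,1]<-.015)
m=ins&(hsv[:,1]>120)&(hsv[:,2]<165)&(W[:,2]>.012)&(W[:,2]<.042)
P=W[m];print("handle",m.sum(),np.median(P,0),X[m].min(0),X[m].max(0))
l=cv2.fitLine(P[:,:2].astype(np.float32),cv2.DIST_HUBER,0,.001,.001).ravel();print(l,np.degrees(np.arctan2(l[1],l[0])))
q=(P[:,:2]-l[2:])@l[:2];print(q.min(),q.max(),l[2:]+l[:2]*q.min(),l[2:]+l[:2]*q.max())
m=(X[:,0]>-.17)&(X[:,0]<-.09)&(abs(X[:,1]+.035)<.045)&(hsv[:,1]<60)&(W[:,2]>.004)&(W[:,2]<.045)
P=W[m];print("head",m.sum(),np.median(P,0))
E
```

```text
handle 144 [ 0.4944 -0.1077  0.0257] [-0.2209 -0.0517] [-0.1588 -0.032 ]
[ 0.9995 -0.0303  0.4949 -0.1076] -1.7371683
-0.030398746180309525 0.032283765627025035 [ 0.4645 -0.1067] [ 0.5271 -0.1086]
head 284 [ 0.5658 -0.1078  0.016 ]
```

```bash
python3 -c "
from h import *
plan([.497,-.1077,.15],-91.7)"
```

```text
{'t': 16.45, 'pos': array([0.4219, 0.133 , 0.2032]), 'shift': array([-0.4659,  0.1928,  0.1065]), 'rows': 7, 'yang': np.float64(-5.16), 'tilt': np.float64(0.01), 'j6': np.float64(0.22), 'spin': np.float64(3.021)}
```

Emit:
servo_tool(series=[[[-0.066,0.027,0.005],0,-0.22],[[-0.066,0.027,0.01],0,-0.22],[[-0.066,0.028,0.01],0,-0.22],[[-0.067,0.028,0.02],0,-0.22],[[-0.067,0.028,0.02],0,-0.22],[[-0.067,0.028,0.02],0,-0.22],[[-0.067,0.027,0.02],0,-0.22]])

```text
t: 17.03
eef_pos: [0.4975, -0.1093, 0.1503]
orientation: [2.318, 2.119, 0.0]
force: [0.7, -0.2, -0.6]
width: 0.388
grip_force: 0.0
```

Emit:
servo_tool(series=[[[0,0,0],0.24,-0.22],[[0,0,0],0.24,-0.22],[[0,0,0],0.24,-0.22],[[0,0,0],0.24,-0.22],[[0,0,0],0.24,-0.22],[[0,0,0],0.24,-0.22],[[0,0,0],0.24,-0.22],[[0,0,0],0.24,-0.22],[[0,0,0],0.24,-0.22],[[0,0,0],0.24,-0.22],[[0,0,0],0.24,-0.22],[[0,0,0],0.24,-0.22],[[0,0,0],0.14,-0.22],[[0,0,0],0,-0.22]])

```text
t: 18.2
eef_pos: [0.4972, -0.1075, 0.1507]
orientation: [3.141, -0.049, -0.0]
force: [-0.8, -0.3, 0.5]
width: 0.389
grip_force: 0.0
```

```bash
python3 -c "
from h import *
plan([.497,-.1077,.002],-91.7)"
```

```text
{'t': 18.2, 'pos': array([ 0.4972, -0.1075,  0.1507]), 'shift': array([-0.0003,  0.0004,  0.2973]), 'rows': 4, 'yang': np.float64(-91.78), 'tilt': np.float64(0.0), 'j6': np.float64(1.24), 'spin': np.float64(-0.003)}
```

Emit:
servo_tool(series=[[[0,0,0.05],0,-0.22],[[0,0,0.06],0,-0.22],[[0,0,0.06],0,-0.22],[[0,0,0.06],0,-0.22],[[0,0,0.04],0,-0.22],[[0,0,0.02],0,-0.22],[[0,0,0],0,-0.22],[[0,0,0],0,-0.22]])

```text
t: 18.87
eef_pos: [0.4975, -0.1076, 0.006]
orientation: [3.141, -0.043, 0.0]
force: [0.1, 0.0, 1.8]
width: 0.391
grip_force: 0.0
```

Emit:
servo_tool(series=[[[0,0,0.006],0,-0.22],[[0,0,0],0,-0.22],[[0,0,0],0,-0.22]])

```text
t: 19.12
eef_pos: [0.4978, -0.1077, 0.0037]
orientation: [3.14, -0.045, 0.003]
force: [-0.3, -0.1, -0.6]
width: 0.395
grip_force: 0.0
```

Now grip the spoon and lift.

Emit:
servo_tool(series=[[[0,0,0],0,-1],[[0,0,0],0,-1],[[0,0,0],0,-1],[[0,0,0],0,-1],[[0,0,0],0,-1],[[0,0,0],0,-1]], newtons=15)

```text
t: 19.62
eef_pos: [0.4973, -0.1075, 0.003]
orientation: [3.141, -0.045, 0.001]
force: [-1.1, -0.2, 4.3]
width: 0.204
grip_force: 15.0
```

Emit:
servo_tool(series=[[[0,0,-0.03],0,-1],[[0,0,-0.06],0,-1],[[0,0,-0.07],0,-1],[[0,0,-0.07],0,-1],[[0,0,-0.06],0,-1],[[0,0,-0.02],0,-1],[[0,0,0],0,-1]])

```text
t: 20.2
eef_pos: [0.4986, -0.1079, 0.1601]
orientation: [3.139, -0.045, 0.008]
force: [-0.1, 0.3, -1.4]
width: 0.202
grip_force: 15.0
```

```bash
python3 -c "
from h import *
# tray centre, spoon dir 93.5deg, TCP 30mm behind origin
a=np.radians(93.5);c=np.array([.3715,.359]);g=c-.030*np.array([np.cos(a),np.sin(a)]);print(g)
plan([*g,.15],3.5)"
```

```text
[0.37333146 0.32905596]
{'t': 20.2, 'pos': array([ 0.4986, -0.1079,  0.1601]), 'shift': array([-0.2754, -0.8665,  0.0172]), 'rows': 12, 'yang': np.float64(-91.64), 'tilt': np.float64(0.32), 'j6': np.float64(1.24), 'spin': np.float64(2.962)}
```

Emit:
servo_tool(series=[[[-0.021,-0.066,0],0,-1],[[-0.021,-0.067,0],0,-1],[[-0.021,-0.067,0],0,-1],[[-0.021,-0.067,0],0,-1],[[-0.021,-0.067,0],0,-1],[[-0.021,-0.067,0],0,-1],[[-0.021,-0.067,0],0,-1],[[-0.021,-0.067,0],0,-1],[[-0.021,-0.067,0],0,-1],[[-0.021,-0.067,0],0,-1],[[-0.022,-0.067,0],0,-1],[[-0.022,-0.066,0],0,-1],[[-0.022,-0.066,0],0,-1],[[0,0,0],0,-1]])

```text
t: 21.37
eef_pos: [0.3688, 0.3345, 0.1553]
orientation: [3.141, -0.038, -0.005]
force: [-0.8, 0.1, -0.2]
width: 0.201
grip_force: 15.0
```

Emit:
servo_tool(series=[[[0,0,0],-0.237,-1],[[0,0,0],-0.237,-1],[[0,0,0],-0.237,-1],[[0,0,0],-0.237,-1],[[0,0,0],-0.237,-1],[[0,0,0],-0.237,-1],[[0,0,0],-0.237,-1],[[0,0,0],-0.237,-1],[[0,0,0],-0.237,-1],[[0,0,0],-0.237,-1],[[0,0,0],-0.237,-1],[[0,0,0],-0.237,-1],[[0,0,0],-0.237,-1],[[0,0,0],-0.237,-1],[[0,0,0],0,-1]])

```text
t: 22.62
eef_pos: [0.3708, 0.3295, 0.1555]
orientation: [-2.149, -2.29, 0.006]
force: [1.0, 0.2, -1.4]
width: 0.205
grip_force: 15.0
```

```bash
python3 -c "
from h import *
plan([.3733,.329,.001],3.5)
p=robot.grab_frame('side');im=cv2.cvtColor(p['frame'],cv2.COLOR_RGB2BGR);cv2.imwrite('pics/t1.png',cv2.resize(im[300:470,190:400],None,fx=3,fy=3))"
```

```text
{'t': 22.62, 'pos': array([0.3708, 0.3295, 0.1555]), 'shift': array([-0.0006,  0.006 ,  0.3089]), 'rows': 4, 'yang': np.float64(3.64), 'tilt': np.float64(0.24), 'j6': np.float64(0.51), 'spin': np.float64(0.005)}
```

View pics/t1.png

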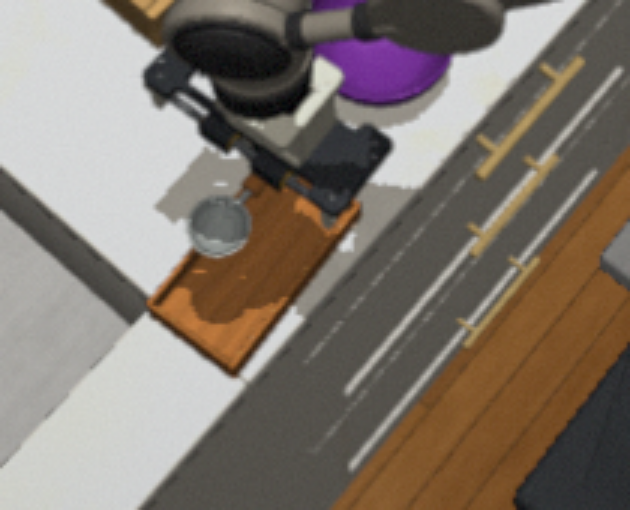

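The spoon is held with its head over the tray's far end, at (218,225) in the crop. Lower and release.

Emit:
servo_tool(series=[[[0,0.003,0.05],0,-1],[[0,0.003,0.06],0,-1],[[0,0,0.06],0,-1],[[0,0,0.06],0,-1],[[0,0,0.04],0,-1],[[0,0,0.02],0,-1],[[0,0,0.008],0,-1],[[0,0,0],0,-1],[[0,0,0],0,-1]])

```text
t: 23.42
eef_pos: [0.3752, 0.3308, 0.0093]
orientation: [2.155, 2.285, 0.002]
force: [-0.1, 0.9, -0.6]
width: 0.201
grip_force: 15.0
```

Emit:
servo_tool(series=[[[0,0,0.006],0,-1],[[0,0,0],0,-0.3],[[0,0,0],0,-0.3],[[0,0,0],0,-0.3],[[0,0,0],0,-0.3],[[0,0,-0.03],0,-0.3],[[0,0,-0.06],0,-0.3],[[0,0,-0.08],0,-0.3],[[0,0,-0.08],0,0],[[0,0,-0.06],0,0.4],[[0,0,0],0,0.4]])

```text
t: 24.33
eef_pos: [0.3776, 0.3325, 0.1672]
orientation: [2.152, 2.284, 0.019]
force: [2.1, 0.1, -0.5]
width: 0.521
grip_force: 0.0
```

```bash
python3 -c "
from h import *
plan([.5265,-.0265,.17],-5.4)"
```

```text
{'t': 24.33, 'pos': array([0.3776, 0.3325, 0.1672]), 'shift': array([-0.7344,  0.2546, -0.0073]), 'rows': 10, 'yang': np.float64(3.41), 'tilt': np.float64(0.7), 'j6': np.float64(0.51), 'spin': np.float64(0.307)}
```

Emit:
servo_tool(series=[[[-0.066,0.023,0],0,0.65],[[-0.067,0.023,0],0,0.65],[[-0.067,0.023,0],0,0.65],[[-0.067,0.023,0],0,0.65],[[-0.067,0.023,0],0,0.65],[[-0.067,0.023,0],0,0.65],[[-0.067,0.023,0],0,0.65],[[-0.067,0.023,0],0,0.65],[[-0.067,0.023,0],0,0.65],[[-0.066,0.023,0],0,0.65],[[-0.066,0.024,0],0,0.65],[[0,0,0],0.153,0.65],[[0,0,0],0.153,0.65],[[0,0,0],0,0.65]])

```text
t: 25.5
eef_pos: [0.5231, -0.029, 0.1601]
orientation: [-2.327, -2.11, 0.001]
force: [-0.2, -1.1, 0.6]
width: 0.825
grip_force: 0.0
```

```bash
python3 -c "
from h import *
plan([.528,-.023,.010],-5.4)
p=robot.grab_frame('side')
for n in ('spoon','tray'):
  for d in robot.tip_of(p,n)[:2]: print(n,d['xy'],d['confidence'],world(p,d['xy']))"
```

```text
{'t': 25.5, 'pos': array([ 0.5231, -0.029 ,  0.1601]), 'shift': array([0.0129, 0.0088, 0.3002]), 'rows': 4, 'yang': np.float64(-5.6), 'tilt': np.float64(0.05), 'j6': np.float64(-0.1), 'spin': np.float64(-0.007)}
spoon [273.7, 387.4] 0.72 [0.37293924 0.36523063 0.01302017]
tray [273.7, 387.7] 0.56 [0.37287608 0.36544169 0.01139868]
tray [271.9, 388.7] 0.23 [0.37397686 0.37092286 0.01363127]
```

Spoon rests at the tray's centre. Down onto the mandarin.

Emit:
servo_tool(series=[[[0.006,0.004,0.02],0,0.65],[[0.006,0.004,0.05],0,0.65],[[0,0,0.06],0,0.65],[[0,0,0.06],0,0.65],[[0,0,0.05],0,0.65],[[0,0,0.04],0,0.65],[[0,0,0.02],0,0.65],[[0,0,0],0,0.65]])

```text
t: 26.32
eef_pos: [0.5261, -0.0219, 0.0083]
orientation: [-2.319, -2.114, 0.005]
force: [-0.8, 0.2, 0.7]
width: 0.826
grip_force: 0.0
```

Emit:
servo_tool(series=[[[0,0,0],0,-1],[[0,0,0],0,-1],[[0,0,0],0,-1],[[0,0,0],0,-1],[[0,0,0],0,-1]], newtons=12)

```text
t: 26.73
eef_pos: [0.5289, -0.0228, 0.012]
orientation: [2.321, 2.114, 0.003]
force: [0.7, 0.9, 3.8]
width: 0.621
grip_force: 12.0
```

Emit:
servo_tool(series=[[[0,0,-0.03],0,-1],[[0,0,-0.05],0,-1],[[0,0,-0.07],0,-1],[[0,0,-0.07],0,-1],[[0,0,-0.06],0,-1],[[0,0,-0.03],0,-1],[[0,0,0],0,-1]])

```text
t: 27.32
eef_pos: [0.5298, -0.023, 0.1699]
orientation: [2.318, 2.111, 0.007]
force: [-0.1, 0.1, -0.4]
width: 0.623
grip_force: 12.0
```

```bash
python3 -c "
from h import *
for c in('top','side'):
    p=robot.grab_frame(c);W,C=cloud(p)
    m=sel(W,(.34,-.49,.045),(.56,-.26,.075))&(C[:,2]>C[:,0]+15)
    P=W[m][:,:2].astype(np.float32)
    if len(P)>20: print(c,len(P),cv2.minAreaRect(P),cv2.minEnclosingCircle(P))
plan([.449,-.367,.165])"
```

```text
top 299 ((0.44626370072364807, -0.3673926591873169), (0.1403747797012329, 0.14187823235988617), 85.91219329833984) ((0.4476360082626343, -0.36641204357147217), 0.07307609170675278)
{'t': 27.42, 'pos': array([ 0.5275, -0.0227,  0.1657]), 'shift': array([-0.7004, -0.0921,  0.0014]), 'rows': 9, 'yang': np.float64(-5.36), 'tilt': np.float64(0.03), 'j6': np.float64(-0.09)}
```

Emit:
servo_tool(series=[[[-0.07,-0.009,0],0,-1],[[-0.07,-0.009,0],0,-1],[[-0.07,-0.01,0],0,-1],[[-0.07,-0.01,0],0,-1],[[-0.07,-0.01,0],0,-1],[[-0.07,-0.01,0],0,-1],[[-0.07,-0.01,0],0,-1],[[-0.07,-0.01,0],0,-1],[[-0.07,-0.009,0],0,-1],[[-0.07,-0.009,0],0,-1],[[0,0,0],0,-1],[[0,0,0],0,-1]])

```text
t: 28.42
eef_pos: [0.4458, -0.3675, 0.1632]
orientation: [-2.323, -2.108, 0.0]
force: [0.4, 0.8, -1.3]
width: 0.624
grip_force: 12.0
```

```bash
python3 -c "
from h import *
plan([.447,-.367,.036])"
```

```text
{'t': 28.42, 'pos': array([ 0.4458, -0.3675,  0.1632]), 'shift': array([0.0004, 0.0031, 0.2543]), 'rows': 4, 'yang': np.float64(-5.55), 'tilt': np.float64(0.24), 'j6': np.float64(-0.73)}
```

Emit:
servo_tool(series=[[[0,0.001,0.05],0,-1],[[0,0.001,0.06],0,-1],[[0,0,0.06],0,-1],[[0,0,0.05],0,-1],[[0,0,0.03],0,-1],[[0,0,0.004],0,-1],[[0,0,0],0,-1],[[0,0,0],0,-1]])

```text
t: 29.08
eef_pos: [0.4489, -0.3662, 0.0392]
orientation: [2.322, 2.116, 0.0]
force: [1.1, 0.0, -0.7]
width: 0.623
grip_force: 12.0
```

Emit:
servo_tool(series=[[[0,0,0],0,0.5],[[0,0,0],0,0.5],[[0,0,0],0,0.5],[[0,0,0],0,0.5],[[0,0,-0.03],0,0.5],[[0,0,-0.06],0,0.5],[[0,0,-0.08],0,0.5],[[0,0,-0.08],0,0.5],[[0.06,-0.04,-0.05],0,0.5],[[0.06,-0.04,0],0,0.5],[[0.06,-0.02,0],0,0.5],[[0,0,0],0,0.5]])

```text
t: 30.08
eef_pos: [0.4059, -0.2694, 0.1884]
orientation: [-2.32, -2.116, -0.001]
force: [-0.2, 0.6, 1.1]
width: 0.747
grip_force: 0.0
```

```bash
python3 - <<'E'
from h import *
out=[]
for c in('top','side'):
    p=robot.grab_frame(c);out.append(cv2.resize(cv2.cvtColor(p["frame"],cv2.COLOR_RGB2BGR)[120:420,100:500],None,fx=1,fy=1))
    for n in('mandarin','spoon'):
        for d in robot.boxes_of(p,n)[:2]: print(c,n,d['xy'],d['confidence'],world(p,d['xy']))
    W,C=cloud(p)
    for nm,o,y in(('L',(.683,.160),-2.25),('R',(.6886,-.0831),-5.4)):
        a=np.radians(y);X=(W[:,:2]-o)@np.array([[np.cos(a),-np.sin(a)],[np.sin(a),np.cos(a)]])
        m=(W[:,2]>.047)&(W[:,2]<.058)&(X[:,0]>-.32)&(X[:,0]<-.14)&(abs(X[:,1])<.045)&(C[:,0]-C[:,2]>60)
        P=X[m];m2=P[:,0]<P[:,0].min()+.02 if len(P) else []
        print(c,nm,len(P),np.median(P[m2],0) if len(P) else '')
cv2.imwrite('pics/e1.png',np.hstack(out));print(robot.get_state())
E
```

```text
top mandarin [435.5, 306.7] 0.73 [ 0.44244096 -0.3610998   0.05729555]
top spoon [146.9, 231.7] 0.56 [0.36657397 0.40215338 0.00704683]
top L 68 [-0.14924292 -0.00839806]
top R 0 
side spoon [270.0, 392.0] 0.84 [0.3724896  0.37998015 0.01122144]
side L 62 [-0.1485466  -0.00084397]
side R 80 [-0.28705958  0.00328599]
{'t': 30.3833, 'qpos': array([-7.48698235e-01,  3.10722851e-01,  1.66095898e+00, -1.59343863e-04,
        1.16950549e+00, -6.54453122e-01]), 'qd': array([-0.00118951,  0.0041587 ,  0.00432539, -0.00210009, -0.00223265,
       -0.00114008]), 'joint_efforts': array([ 2.21858849e-01, -4.06198525e+01, -2.31070250e+01,  4.64745483e-02,
        8.90971371e-02, -2.76562794e-03]), 'eef_pos': array([ 0.40819349, -0.27505609,  0.1873325 ]), 'orientation': array([ 2.32324320e+00,  2.11412643e+00, -1.76293002e-04]), 'force': array([-0.73782218, -0.57915934, -0.54451992]), 'ft_torque': array([-0.08606809, -0.10701851, -0.03190821]), 'grip_force': 0.0, 'width': 0.7478199245832555}
```

View pics/e1.png

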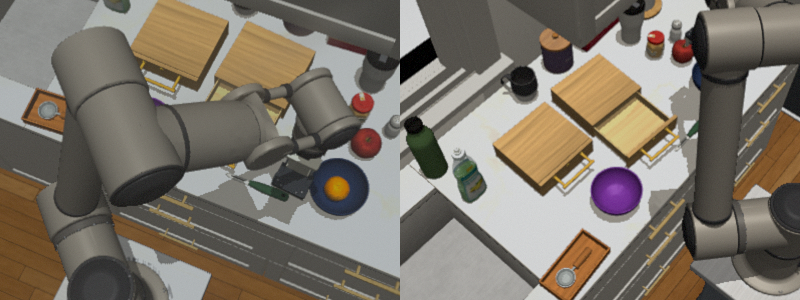

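The picture shows the mandarin in the blue bowl at (337,187), the spoon flat in the tray at (575,262), the left drawer shut and the right drawer about 137 mm out. The arm is clear of everything, so I'm handing in.

```bash
python3 -c "
from h import *
print(robot.hand_in())"
```

```text
the job is handed in; nothing more can be done
None
```

The job is handed in, with no verdict returned: the left catch held at about 12 N and its drawer is shut, the right one gave way and stands about 137 mm out, the spoon is in the tray and the mandarin is in the blue bowl.

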